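# Get the control vial out from among the reagents

## Task

The small control vial stands on the reagent tray hemmed in by three tall reagent containers. First stand all three containers on the black side mat, then put the vial down into the round pocket of the white vial block, and only then stand each container back in the very place on the tray where it stood at the start. Keep everything upright, and leave the wide jar and the slide box where they are.

Things in the scene. Friction and masses are not known exactly. Their poses are not given: they have to be found in the camera images.
- reagent_tray: Fixed grey tray, 220 (x) by 230 mm (y). Floor top at z = 5 mm; rim 14 mm high, rear (+x) wall 45 mm high, both 5 thick. Grey discs 68 mm wide mark the container places at (-42, 0), (15, 60), (15, -60) mm in its frame; who stands where varies, within 3 mm of a disc's centre. A smaller disc at (18, 0) is the vial's. Origin: centre of the underside.
- round_bottle: Loose white plastic round bottle, 46 mm diameter up to 78 mm, narrowing to a 33 mm diameter cylindrical cap from 88 mm to its top at 112 mm; about 160 g. Origin: centre of its underside, z along its axis. At the start it stands on the tray.
- square_bottle: Loose white plastic bottle of square section 40 by 40 mm up to 85 mm, with a 32 mm diameter cylindrical cap from 85 mm to its top at 105 mm; about 160 g. Origin: centre of its underside, z up, x and y square to its sides. At the start it stands on the tray, nearly square to it.
- cartridge: Loose white plastic reagent cartridge, a flat-sided upright block 32 mm (its x) by 60 mm (its y), 112 mm high, with two 20 mm grey plugs on top reaching 118 mm; about 180 g. Origin: centre of its underside, z up. At the start it stands on the tray with its long side nearly along the tray's y.
- vial: Loose small glass vial, a cylinder 26 mm in diameter and 48 mm high, with an aluminium cap of the same diameter on its top 14 mm; about 35 g. Origin: centre of its underside, z along its axis. At the start it stands on the tray between the three containers, which are too close and too tall to let a gripper down over it.
- side_mat: Fixed black rubber mat, 240 mm (x) by 140 mm (y), 4 mm thick, lying left or right of the tray; the side area. Origin: centre of its underside; its top is at z = 4 mm.
- vial_block: Fixed white block 100 mm (x) by 120 mm (y), 30 mm high, on the other side of the tray from the mat. In the middle of its top is a round pocket 36 mm in diameter and 12 mm deep (its floor is at z = 18 mm). Origin: centre of its underside, straight below the pocket's centre.
- wide_jar: Bystander: loose low clear jar with white lid, 45 mm diameter, 38 mm high, in the rear left (+x, +y) corner of the tray. Leave it there. Origin: centre of its underside.
- slide_box: Bystander: loose low dark plastic slide box, 30 mm (x) by 80 mm (y), 32 mm high, along the rear wall in the rear right (+x, -y) corner of the tray. Leave it there. Origin: centre of its underside.

How it is judged:
By the outcome, as a careful person would: the job done as asked, in the order asked, and still so for the second after the job is handed in, with the robot touching nothing.
It also fails if it takes over 144 s, if anything falls off the work surface, if the arm or the gripper's body presses on something with over 40 N, if the wrist force passes 120 N, or if a joint passes its speed limit or range.

## Robot

A 7-joint arm with a two-finger parallel gripper is mounted at the origin on the work surface. World frame = base frame: x ahead of the robot, y to its left, z up, the work surface at z = 0. Lengths are in m, angles in rad, forces in N, time in s.
With the tool pointing down it reaches from about 0.4 to 0.85 m from the base axis. Payload 4.5 kg.
Tool frame: the origin (TCP) lies midway between the tips of the shut fingers; the grasp point (between the pads) lies arm.grip_depth behind it (arm.grip_depth is the distance from the TCP to the grasp point, in m); z points along the fingers, y is the line along which they close (so a half turn about z gives the same grasp; the last joint's range is limited). The gripper opens to 88 mm and grips with 3 to 60 N. Pads are 18 mm wide; open, the fingers measure 123 mm over their backs; the gripper's body (75 mm by 187 mm) begins 45 mm behind the grasp point.
Start: joints at [-1.22, 0.689, -0.195, 1.565, 0.157, 0.902, -0.215], TCP at [0.195, 0.594, 0.239] pointing down, gripper open.
Joint ranges: [-3.01, 3.01], [-0.46, 2.08], [-1.47, 1.51], [0.13, 2.56], [-1, 4.14], [0.04, 2.09], [-2.66, 2.66]. Speed limits (rad/s): [2.57, 2.57, 3.14, 3.14, 3.14, 3.14, 3.14].

## Interface

Orientations are given as a unit quaternion [x, y, z, w].
In Python, from station import arm gives the robot as it stands.
- The arm moves only by the tool nudge_tcp, called after "Emit:" by a JSON object that holds its "name" and its "arguments", one argument or row to a line. Schema: {"type":"object","properties":{"plan":{"type":"array","items":{"type":"object","properties":{"sx":{"type":"number"},"sy":{"type":"number"},"sz":{"type":"number"},"yaw":{"type":"number"}},"additionalProperties":false},"minItems":1,"maxItems":12},"jaw":{"type":"number"},"force":{"type":"number"},"only":{"type":"string"},"quiet":{"type":"boolean"},"lines":{"type":"string"}},"required":["plan"],"additionalProperties":false}. plan is a list of rows, 1 to 12 of them, each an object with the fields sx, sy, sz (the shift in m), yaw (a turn about the tool's z in rad); a field left out counts as zero; each row shifts and turns the commanded pose from where the row before left it, along the tool's axes as they then stand; what a row does not reach is not made up. A row lasts 1/10 s, in which the tool goes at most 0.05 m and 0.15 rad, less where a joint would pass 70% of its speed; a pose out of reach is approached as far as the arm can. jaw is the opening from 0.0 (shut) to 1.0 (fully open), set as the call begins (left out keeps the last). The fingers move at their own pace and stop on an object; force is the grip in N (left out, the last holds). Time passes only in rows, so rows that do not move let the fingers close. The tool returns the time, the measured TCP pose, the force, the opening and the grip force at its end. only (a regular expression) keeps the lines of the reply that match it, lines (a string "A,B") keeps lines A to B, and quiet returns only ok. Input that does not fit is refused with a message, and nothing moves.
- arm.read_state(): the state, without advancing time (a new reading comes with each control period).
- arm.snapshot(name): name is "scene" or "top" or "wrist"; returns a dict with "img" (420x560x3 uint8, red, green, blue), "range_z" (420x560 float32, m along the optical axis (not along the pixel's ray), 0 where there is no reading), "fx", "fy", "cx", "cy" (pixels), "origin" and "attitude" of the camera in the world. Camera axes: x right, y down, z forward; pixel columns grow to the right and rows downward; lengths in m; the calibration is good to about 2 mm. The wrist camera is an equidistant fisheye: a pixel r from the principal point sees the ray r / f radians off the axis. A picture is of the moment at which its call begins.
- arm.job_done(): hands the job in; it is judged then, once.
Trained networks look in the newest picture that a camera, given by its name, has taken for a name from the list of things; names that differ only in an ending like _2 or _b are one class to them, and where a whole thing is asked for, a point or a joint stands for the part that bears it (a point fixed in the world has none). Each returns a list of dicts, best first, with "conf" (0 to 1); they miss things now and then, are a little off and sometimes report something else, mostly with a low value. They report only what shows in the picture. A call takes as long as a camera call.
- arm.spot_in(camera, thing): "bbox" ([centre column, centre row, width, height] in pixels, round what is visible of it).
- arm.tip_of(camera, thing): "xy" ([column, row] in pixels: a listed point, or the origin of a listed thing).
The state is a dict: "t": time; "qpos": joint angles; "qvel": joint speeds; "joint_torque": joint torques, N m; "ee_pos": TCP position; "tcp_rot": TCP orientation; "contact_force": force on the tool from outside, world axes, zero at the start; "wrist_torque": the same for the moment, N m; "opening": opening from 0.0 (shut) to 1.0 (fully open); "grip_force": force on a finger pad.
Only numpy, scipy, OpenCV 4.12 (cv2) and the standard library are available. Lean on these libraries where they do the work, as an engineer would, in place of code of your own. Each camera call takes 0.05 s, during which the arm holds its last target. There are 200 camera calls.

## Working session

There is one attempt and no reset: what is moved stays moved. The work goes in short steps, Python scripts to look and compute and a tool call to move; the robot and the scene stay as the last step left them, time stands still between calls to the robot, and variables do not carry over. Pictures are saved under pics/ and viewed, at most 14 in all, crops included, and the job is handed in when it is done.

```bash
mkdir -p pics; ls
```

Create h.py:
```python
import numpy as np, cv2
from station import arm
from scipy.spatial.transform import Rotation as R
def snap(n,save=None):
    s=arm.snapshot(n)
    if save: cv2.imwrite('pics/'+save,s['img'][:,:,::-1])
    return s
def rot(s):
    a=np.array(s['attitude'],float); return a if a.shape==(3,3) else R.from_quat(a).as_matrix()
def cloud(s):
    h,w=s['range_z'].shape; v,u=np.mgrid[:h,:w]; z=s['range_z'].astype(float)
    p=np.stack([(u-s['cx'])/s['fx']*z,(v-s['cy'])/s['fy']*z,z],-1)
    P=p@rot(s).T+np.array(s['origin']); P[z<=0]=np.nan; return P
```

Run:
```python
from h import *
st=arm.read_state(); print({k:np.round(v,3) for k,v in st.items()}, arm.grip_depth)
for n in ['scene','top','wrist']:
    s=snap(n,n+'0.png'); print(n,s['fx'],s['cx'],s['cy'],s['origin'],s['attitude'])
```

```text
pics
{'t': np.float64(0.0), 'qpos': array([-1.22 ,  0.69 , -0.195,  1.566,  0.157,  0.902, -0.215]), 'qvel': array([ 0.   , -0.   , -0.001, -0.   , -0.   ,  0.002, -0.001]), 'joint_torque': array([ 1.0000e-03, -5.2755e+01, -1.2670e+00, -1.5343e+01, -5.3000e-02,
        7.0000e-03,  0.0000e+00]), 'ee_pos': array([0.195, 0.593, 0.238]), 'tcp_rot': array([ 0.158,  0.987, -0.001, -0.   ]), 'contact_force': array([ 0.083,  0.18 , -0.456]), 'wrist_torque': array([ 0.014, -0.024,  0.009]), 'grip_force': np.float64(0.0), 'opening': np.float64(0.998)} 0.0187
scene 442.32430714194606 283.04205923170855 213.5279145736198 [ 1.12175741 -0.34404775  0.69828744] [ 0.80645488  0.45838307 -0.18186885 -0.32625023]
top 403.09021445388936 277.47240685848413 207.02211945864644 [ 0.40912079 -0.00364548  0.90560145] [ 0.70863666 -0.69962559  0.06521932 -0.06406684]
wrist 325.19226210127806 282.49431859020694 213.6246850933913 [0.12948806 0.61334055 0.38423707] [0.80219696 0.58171378 0.07815062 0.10946046]
```

View pics/top0.png

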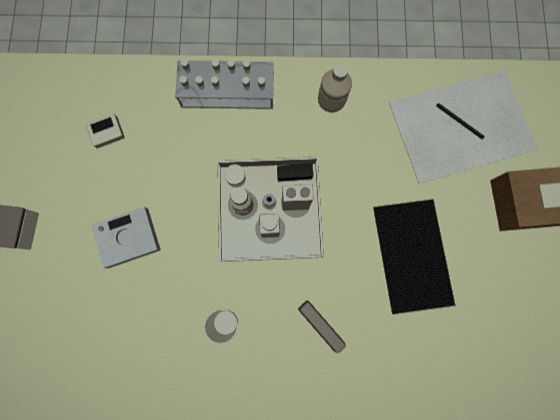

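View pics/scene0.png

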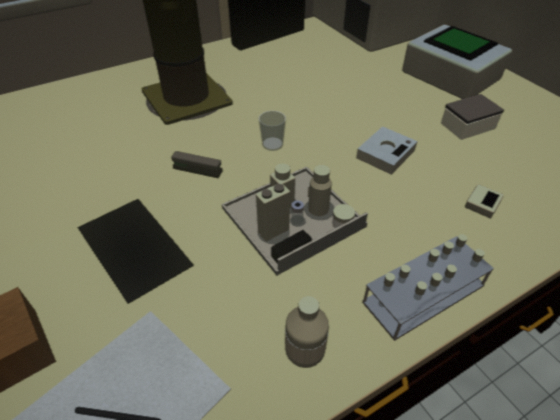

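Run:
```python
from h import *
for n in ['top','scene']:
    P=cloud(arm.snapshot(n))
    for t in ['reagent_tray','round_bottle','square_bottle','cartridge','vial','side_mat','vial_block','wide_jar','slide_box']:
        b=arm.spot_in(n,t); o=arm.tip_of(n,t)
        for d in b[:2]: print(n,t,np.round(d['bbox'],1),round(d['conf'],2),np.round(P[int(d['bbox'][1]),int(d['bbox'][0])],3))
        print('   tip',[(np.round(d['xy'],1),round(d['conf'],2)) for d in o[:2]])
    z=P[...,2]; print('table z',np.nanmedian(z[300:,:]))
```

```text
top reagent_tray [270.4 210.6 106.1 104.6] 0.64 [0.569 0.013 0.005]
   tip [(array([266.9, 211.4]), 0.58)]
top round_bottle [240.6 202.4  23.3  27.7] 0.95 [0.564 0.071 0.117]
   tip [(array([235. , 174.3]), 0.74)]
top square_bottle [269.8 224.2  23.2  27.5] 0.66 [0.522 0.012 0.11 ]
   tip [(array([269. , 225.3]), 0.69), (array([124.8, 240. ]), 0.26)]
top cartridge [296.9 199.8  30.7  25.4] 0.97 [ 0.572 -0.041  0.117]
   tip [(array([295.9, 204.9]), 0.71)]
top vial [271.4 203.2  13.1  17.1] 0.45 [0.576 0.01  0.053]
   tip [(array([267.9, 201.6]), 0.55)]
top side_mat [414.8 260.4  80.5 111.9] 0.71 [ 0.46  -0.309  0.005]
   tip [(array([408.1, 258.3]), 0.69), (array([270.5, 223.7]), 0.26)]
top vial_block [125.6 237.2  69.1  63.5] 0.91 [0.502 0.331 0.019]
   tip [(array([126.9, 236.9]), 0.96)]
top wide_jar [236.8 176.3  23.   30.4] 0.82 [0.638 0.088 0.042]
top wide_jar [269.6 202.5  11.3  16.6] 0.7 [0.577 0.014 0.055]
   tip [(array([235.3, 177.1]), 0.85)]
top slide_box [296.1 174.4  37.4  18.6] 0.89 [ 0.644 -0.044  0.043]
   tip [(array([294.5, 174.9]), 0.84)]
table z 0.0007817284404617
[... 424 characters left out ...]
 0.087]
   tip [(array([270.8, 231.4]), 0.79)]
scene vial [292.  247.8  45.4  33.7] 0.66 [ 0.664 -0.046  0.037]
scene vial [296.8 214.1   9.3  25.2] 0.51 [0.593 0.008 0.037]
   tip [(array([296.4, 220.8]), 0.81)]
scene side_mat [137.2 251.7 115.9 105.3] 0.67 [ 0.493 -0.304  0.005]
   tip [(array([128.9, 246.3]), 0.79)]
scene vial_block [388.2 151.4  61.8  47.4] 0.82 [0.521 0.318 0.029]
   tip [(array([384.8, 154.3]), 0.69)]
scene wide_jar [343.7 217.6  18.   20. ] 0.66 [0.653 0.084 0.042]
   tip [(array([345.6, 226.4]), 0.66)]
scene slide_box [292.2 245.7  43.7  32.2] 0.67 [ 0.661 -0.044  0.039]
   tip [(array([292.9, 249.5]), 0.94), (array([385.1, 154.5]), 0.37)]
table z 0.00101753665740012
```

The top view shows the square bottle on the front place (269,224), the round bottle on the left (240,202) and the cartridge on the right (297,200), with the vial between them at (269,201). The mat is on the right (414,258) and the block on the left (126,237), its pocket near (125,238). The scene view agrees. Next I'll fit the poses from both depth clouds.

Create fit.py:
```python
from h import *
def rect(P,x,y,z,tag):
    m=(P[...,0]>x[0])&(P[...,0]<x[1])&(P[...,1]>y[0])&(P[...,1]<y[1])&(P[...,2]>z[0])&(P[...,2]<z[1])
    q=P[m]
    if len(q)<6: print(tag,'few',len(q)); return
    r=cv2.minAreaRect((q[:,:2]*1000).astype(np.float32))
    print(tag,'n',len(q),'mean',np.round(q.mean(0)*1000,1),'rect c',np.round(r[0],1),'size',np.round(r[1],1),'ang',round(r[2],1),'bbox mid',np.round((q.min(0)+q.max(0))*500,1))
```

Run:
```python
from fit import *
for n in ['top','scene']:
    s=arm.snapshot(n);P=cloud(s); print(n)
    rect(P,(.53,.64),(.03,.11),(.108,.13),'round cap')
    rect(P,(.53,.64),(.03,.11),(.03,.13),'round all')
    rect(P,(.48,.57),(-.02,.045),(.102,.13),'sq cap')
    rect(P,(.48,.57),(-.02,.045),(.05,.13),'sq all')
    rect(P,(.53,.63),(-.1,-.015),(.11,.13),'cart top')
    rect(P,(.565,.605),(-.007,.03),(.045,.07),'vial')
    rect(P,(.40,.62),(.22,.42),(.022,.04),'block')
    g=s['img'].astype(int).sum(2)
    M=P.copy(); M[g>100]=np.nan
    rect(M,(.33,.64),(-.42,-.2),(-.01,.012),'mat')
    M=P.copy()
    rect(M,(.43,.72),(-.13,.15),(.01,.04),'tray rim')
    rect(M,(.64,.72),(-.13,.15),(.043,.06),'rear wall')
```

```text
top
round cap n 222 mean [576.7  73.6 117.7] rect c [577.2  73.5] size [31.4 31.5] ang 0.6 bbox mid [577.2  73.5 114.8]
round all n 663 mean [585.   75.5  82.2] rect c [583.   74.2] size [130.3  48.9] ang 22.0 bbox mid [584.9  70.6  75.7]
sq cap n 208 mean [526.9  11.3 110.9] rect c [542.8   6.2] size [30.4 68. ] ang 69.6 bbox mid [539.6   3.8 111. ]
sq all n 434 mean [524.2  10.5  98.1] rect c [538.2   9.2] size [45.3 73.2] ang 78.2 bbox mid [537.3   5.8  85.4]
cart top n 468 mean [583.1 -44.4 119.9] rect c [584.2 -44.9] size [32.3 58.3] ang 4.1 bbox mid [584.3 -44.9 118.9]
vial n 114 mean [582.6  15.   53.9] rect c [583.2  15.6] size [24.7 23.8] ang 0.8 bbox mid [583.2  15.5  51.7]
block n 2433 mean [499.8 328.6  30.9] rect c [500.7 329.7] size [101.4 121.9] ang 20.2 bbox mid [500.4 329.5  29.8]
mat n 6513 mean [ 468.8 -306.8    4.8] rect c [ 471.7 -307.1] size [236.2 138.9] ang 8.3 bbox mid [ 471.2 -306.9    5. ]
tray rim n 1826 mean [597.   -1.   23.9] rect c [567.3  14.7] size [220.3 230.1] ang 3.2 bbox mid [567.8  13.8  25. ]
rear wall n 364 mean [666.1  43.7  45.5] rect c [660
[... 534 characters left out ...]

cart top n 431 mean [591.1 -46.4 119.1] rect c [586.7 -44. ] size [34.5 58.2] ang 3.7 bbox mid [587.2 -44.  118.5]
vial n 118 mean [587.9  14.9  52.9] rect c [585.8  16. ] size [22.8 26.9] ang 58.5 bbox mid [586.1  16.3  51.2]
block n 1324 mean [507.3 326.9  30.7] rect c [502.3 333.4] size [101.9 127.5] ang 20.2 bbox mid [503.7 330.5  29.1]
mat n 5921 mean [ 482.5 -307.2    4.6] rect c [ 473.6 -305.9] size [237.1 134.5] ang 8.2 bbox mid [ 474.9 -305.9    4.3]
tray rim n 2707 mean [623.1  -5.7  25.4] rect c [569.2  16.1] size [223.5 230.8] ang 3.0 bbox mid [570.1  16.8  25. ]
rear wall n 421 mean [669.4  41.4  45.3] rect c [661.9  21.1] size [ 37.3 218.4] ang 2.9 bbox mid [663.   21.8  46.3]
```

Create go.py:
```python
import sys
from h import *
# usage: go.py x y z [yaw_deg of closing axis]  (mm): turn first, then shift in the turned tool frame
x,y,z=[float(v)/1000 for v in sys.argv[1:4]]
st=arm.read_state(); Rm=R.from_quat(st['tcp_rot']).as_matrix(); p=st['ee_pos']
cy=Rm[:,1]; yaw=np.degrees(np.arctan2(cy[1],cy[0])); tgt=float(sys.argv[4]) if len(sys.argv)>4 else yaw
d=(tgt-yaw+90)%180-90; turn=-np.radians(d)
R2=Rm@R.from_rotvec([0,0,turn]).as_matrix()
print('t',round(st['t'],2),'p',np.round(p*1000,1),'yaw',round(yaw,2),'turn',round(turn,4),'shift',np.round(R2.T@(np.array([x,y,z])-p)*1000,1),'open',st['opening'],'tilt',np.round(Rm[:,2],3),'F',np.round(st['contact_force'],1))
```

```bash
python3 go.py 585.5 -44.5 250 93.9
```

```text
t 2.15 p [194.7 593.9 238.7] yaw 71.85 turn -0.3849 shift [-346.5 -663.5  -11.3] open 1.0000919936581523 tilt [ 0.  0. -1.] F [ 0.9 -0.2  0.5]
```

Emit:
{"name": "nudge_tcp", "arguments": {
  "plan": [
    {"yaw":-0.128},
    {"yaw":-0.128},
    {"yaw":-0.129},
    {"sx":-0.0216,"sy":-0.0414,"sz":-0.001},
    {"sx":-0.0216,"sy":-0.0414,"sz":-0.001},
    {"sx":-0.0216,"sy":-0.0414,"sz":-0.001},
    {"sx":-0.0216,"sy":-0.0414,"sz":-0.001},
    {"sx":-0.0216,"sy":-0.0414,"sz":-0.001},
    {"sx":-0.0216,"sy":-0.0414,"sz":-0.001},
    {"sx":-0.0216,"sy":-0.0414,"sz":-0.001},
    {"sx":-0.0216,"sy":-0.0414,"sz":-0.001},
    {"sx":-0.0216,"sy":-0.0414,"sz":-0.001}
  ],
  "jaw": 1.0,
  "force": 20
}}

```text
t: 3.35
ee_pos: [0.4149, 0.2338, 0.248]
tcp_rot: [-0.034, 0.999, 0.0, 0.0]
contact_force: [0.3, 0.4, 0.2]
opening: 1.0
grip_force: 0.0
```

```bash
python3 go.py 585.5 -44.5 250 93.9
```

```text
t 3.35 p [414.9 233.8 248. ] yaw 93.92 turn 0.0003 shift [-151.2 -289.3   -2. ] open 1.0002555107659228 tilt [ 0.001  0.    -1.   ] F [0.3 0.4 0.2]
```

Emit:
{"name": "nudge_tcp", "arguments": {
  "plan": [
    {"sx":-0.0216,"sy":-0.0414},
    {"sx":-0.0216,"sy":-0.0414},
    {"sx":-0.0216,"sy":-0.0414},
    {"sx":-0.0216,"sy":-0.0414},
    {"sx":-0.0216,"sy":-0.0414},
    {"sx":-0.0216,"sy":-0.0414},
    {"sx":-0.0216,"sy":-0.0414},
    {},
    {}
  ]
}}

```text
t: 4.25
ee_pos: [0.5848, -0.0446, 0.2473]
tcp_rot: [-0.033, 0.999, 0.0, -0.0]
contact_force: [-0.0, 0.7, 0.7]
opening: 1.003
grip_force: 0.0
```

```bash
python3 go.py 585.5 -44.5 250 93.9
```

Create wr.py:
```python
from h import *
def wcloud(s):
    h,w=s['range_z'].shape; v,u=np.mgrid[:h,:w]; z=s['range_z'].astype(float)
    a=(u-s['cx'])/s['fx'];b=(v-s['cy'])/s['fy'];th=np.hypot(a,b)+1e-9
    t=np.tan(np.minimum(th,1.4))/th; p=np.stack([a*t*z,b*t*z,z],-1)
    P=p@rot(s).T+np.array(s['origin']); P[(z<=0)|(th>1.35)]=np.nan; return P
```

Run:
```python
from fit import *; from wr import wcloud
s=snap('wrist','w1.png'); P=wcloud(s); print(s['origin'])
rect(P,(.54,.62),(.045,.11),(.108,.13),'round cap')
rect(P,(.49,.57),(-.02,.045),(.10,.13),'sq cap')
rect(P,(.54,.63),(-.1,-.008),(.105,.13),'cart top')
rect(P,(.563,.605),(-.007,.035),(.045,.07),'vial')
rect(P,(.53,.62),(-.1,-.005),(.05,.105),'cart sides')
```

```text
t 4.25 p [584.8 -44.6 247.3] yaw 93.74 turn -0.0029 shift [-0.7  0.  -2.7] open 1.0029308815421993 tilt [-0.  0. -1.] F [-0.   0.7  0.7]
[ 0.51637979 -0.05077658  0.3936179 ]
round cap n 962 mean [577.2  70.  116.6] rect c [578.1  71.3] size [32.6 32.1] ang 67.6 bbox mid [578.2  71.5 113.7]
sq cap n 1015 mean [526.8   9.  110. ] rect c [537.6  -3.2] size [32.  65.9] ang 39.5 bbox mid [540.3   3.4 109.1]
cart top n 2531 mean [582.8 -45.9 118.6] rect c [584.7 -45.8] size [32.8 60.2] ang 2.9 bbox mid [584.3 -45.7 115.1]
vial n 433 mean [582.9  12.   52.8] rect c [583.5  12.3] size [25.  23.9] ang 50.3 bbox mid [583.5  12.6  50.1]
cart sides n 692 mean [561.9 -38.3  80.3] rect c [561.5 -34.2] size [27.7 81.4] ang 31.3 bbox mid [550.5 -40.7  77.4]
```

View pics/w1.png

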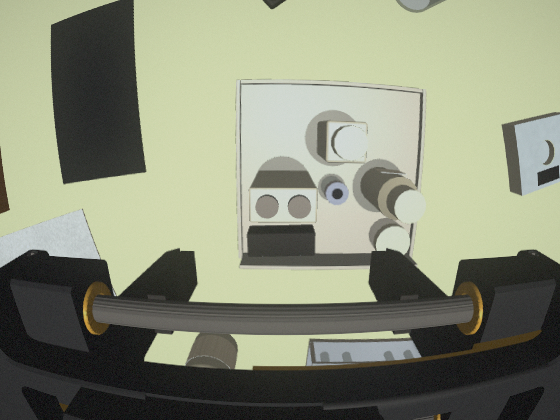

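The wrist view shows the cartridge at (283,205), centred between the finger columns. All three cameras agree within about 3 mm, so I'm descending.

Emit:
{"name": "nudge_tcp", "arguments": {
  "plan": [
    {"sz":0.04},
    {"sz":0.04},
    {"sz":0.04},
    {"sz":0.026},
    {"sz":0.02},
    {}
  ]
}}

```text
t: 4.9
ee_pos: [0.5822, -0.0411, 0.0796]
tcp_rot: [-0.036, 0.999, 0.001, -0.003]
contact_force: [-0.5, 0.2, 0.3]
opening: 1.003
grip_force: 0.0
```

```bash
python3 go.py 585 -45.2 81 93.3
```

```text
t 4.9 p [582.2 -41.1  79.6] yaw 94.11 turn 0.0141 shift [-2.6 -4.3 -1.4] open 1.002943542479526 tilt [-0.006  0.001 -1.   ] F [-0.5  0.2  0.3]
```

Emit:
{"name": "nudge_tcp", "arguments": {
  "plan": [
    {"sx":-0.001,"sy":-0.002,"yaw":0.01},
    {},
    {}
  ]
}}

```text
t: 5.2
ee_pos: [0.5867, -0.0451, 0.0831]
tcp_rot: [-0.029, 1.0, 0.0, 0.001]
contact_force: [-0.1, 0.4, 0.1]
opening: 0.999
grip_force: 0.0
```

```bash
python3 go.py 585 -45.2 81 93.3
```

```text
t 5.2 p [586.7 -45.1  83.1] yaw 93.34 turn 0.0006 shift [1.7 0.  2.1] open 0.9989927768686184 tilt [ 0.003  0.    -1.   ] F [-0.1  0.4  0.1]
```

Emit:
{"name": "nudge_tcp", "arguments": {
  "plan": [
    {"sx":0.001,"sz":0.002},
    {},
    {},
    {},
    {},
    {}
  ],
  "jaw": 0.4,
  "force": 25
}}

```text
t: 5.8
ee_pos: [0.5848, -0.0452, 0.0798]
tcp_rot: [-0.029, 1.0, 0.0, 0.0]
contact_force: [-0.4, 0.5, 0.9]
opening: 0.679
grip_force: 25.0
```

```bash
python3 go.py 585 -45.2 81 93.3
```

```text
t 5.8 p [584.8 -45.2  79.8] yaw 93.34 turn 0.0007 shift [-0.2 -0.  -1.2] open 0.6786392171124422 tilt [ 0.  0. -1.] F [-0.4  0.5  0.9]
```

Emit:
{"name": "nudge_tcp", "arguments": {
  "plan": [
    {"sz":-0.01},
    {"sz":-0.03},
    {"sz":-0.04},
    {"sz":-0.04},
    {}
  ]
}}

```text
t: 6.3
ee_pos: [0.5882, -0.0451, 0.2054]
tcp_rot: [-0.029, 1.0, 0.0, 0.005]
contact_force: [1.4, -0.1, -3.3]
opening: 0.678
grip_force: 25.0
```

```bash
python3 go.py 547 -296 190 93.3
```

```text
t 6.3 p [588.2 -45.1 205.4] yaw 93.31 turn 0.0001 shift [  55.7 -248.1   14.8] open 0.6780524441595093 tilt [ 0.011  0.    -1.   ] F [ 1.4 -0.1 -3.3]
```

Emit:
{"name": "nudge_tcp", "arguments": {
  "plan": [
    {"sx":0.004,"sy":-0.018},
    {"sx":0.009,"sy":-0.04},
    {"sx":0.009,"sy":-0.04},
    {"sx":0.009,"sy":-0.04},
    {"sx":0.009,"sy":-0.04},
    {"sx":0.009,"sy":-0.04},
    {"sx":0.005,"sy":-0.03},
    {},
    {}
  ]
}}

```text
t: 7.2
ee_pos: [0.5444, -0.2964, 0.1988]
tcp_rot: [-0.028, 1.0, 0.001, -0.001]
contact_force: [0.1, 1.0, -1.6]
opening: 0.679
grip_force: 25.0
```

```bash
python3 go.py 547 -296 78.8 93.3
```

```text
t 7.2 p [ 544.4 -296.4  198.8] yaw 93.23 turn -0.0012 shift [-2.8e+00  1.0e-01  1.2e+02] open 0.6788209833410744 tilt [-0.002  0.001 -1.   ] F [ 0.1  1.  -1.6]
```

Emit:
{"name": "nudge_tcp", "arguments": {
  "plan": [
    {"sz":0.03},
    {"sz":0.04},
    {"sz":0.03},
    {"sz":0.012},
    {},
    {},
    {}
  ]
}}

```text
t: 7.9
ee_pos: [0.5467, -0.2961, 0.0895]
tcp_rot: [-0.029, 1.0, -0.001, 0.002]
contact_force: [-0.1, -0.3, -1.1]
opening: 0.683
grip_force: 25.0
```

```bash
python3 go.py 547 -296 78.8 93.3
```

```text
t 7.9 p [ 546.7 -296.1   89.5] yaw 93.35 turn 0.0009 shift [-0.3  0.1 10.7] open 0.6826104932226306 tilt [ 0.003 -0.001 -1.   ] F [-0.1 -0.3 -1.1]
```

Emit:
{"name": "nudge_tcp", "arguments": {
  "plan": [
    {"sz":0.005},
    {"sz":0.003},
    {},
    {}
  ]
}}

```text
t: 8.3
ee_pos: [0.5453, -0.2961, 0.0797]
tcp_rot: [-0.029, 1.0, 0.0, -0.0]
contact_force: [0.5, 0.2, -0.5]
opening: 0.68
grip_force: 25.0
```

```bash
python3 go.py 547 -296 78.8 93.3
```

```text
t 8.3 p [ 545.3 -296.1   79.7] yaw 93.34 turn 0.0006 shift [-1.7 -0.   0.9] open 0.6802622281466459 tilt [-0.  0. -1.] F [ 0.5  0.2 -0.5]
```

Emit:
{"name": "nudge_tcp", "arguments": {
  "plan": [
    {"sz":0.001},
    {},
    {},
    {}
  ]
}}

```text
t: 8.7
ee_pos: [0.5455, -0.2962, 0.0788]
tcp_rot: [-0.029, 1.0, -0.0, 0.0]
contact_force: [-0.0, -1.0, -0.2]
opening: 0.678
grip_force: 25.0
```

Emit:
{"name": "nudge_tcp", "arguments": {
  "plan": [
    {},
    {},
    {},
    {},
    {}
  ],
  "jaw": 1.0
}}

```text
t: 9.2
ee_pos: [0.5453, -0.2961, 0.0787]
tcp_rot: [-0.029, 1.0, 0.0, 0.0]
contact_force: [-0.3, -1.1, 0.1]
opening: 1.002
grip_force: 0.0
```

```bash
python3 go.py 579 73.5 250 93
```

```text
t 9.2 p [ 545.3 -296.1   78.7] yaw 93.33 turn 0.0058 shift [ -53.   367.3 -171.3] open 1.002308192499413 tilt [ 0.  0. -1.] F [-0.3 -1.1  0.1]
```

Emit:
{"name": "nudge_tcp", "arguments": {
  "plan": [
    {"sz":-0.03},
    {"sz":-0.045},
    {"sz":-0.045},
    {"sx":-0.0053,"sy":0.0367},
    {"sx":-0.0053,"sy":0.0367},
    {"sx":-0.0053,"sy":0.0367},
    {"sx":-0.0053,"sy":0.0367},
    {"sx":-0.0053,"sy":0.0367},
    {"sx":-0.0053,"sy":0.0367},
    {"sx":-0.0053,"sy":0.0367},
    {"sx":-0.0053,"sy":0.0367},
    {"sx":-0.0053,"sy":0.0367}
  ]
}}

```text
t: 10.4
ee_pos: [0.5736, 0.0379, 0.1988]
tcp_rot: [-0.029, 1.0, -0.0, 0.0]
contact_force: [0.8, -0.9, 0.5]
opening: 0.999
grip_force: 0.0
```

Emit:
{"name": "nudge_tcp", "arguments": {
  "plan": [
    {"sx":-0.0053,"sy":0.0367},
    {},
    {},
    {}
  ]
}}

```text
t: 10.8
ee_pos: [0.5768, 0.0717, 0.1986]
tcp_rot: [-0.028, 1.0, -0.001, -0.0]
contact_force: [-0.0, 0.9, 0.4]
opening: 0.998
grip_force: 0.0
```

```bash
python3 go.py 579 73.5 58.3 93
```

Run:
```python
from fit import *; from wr import wcloud
s=snap('wrist','w2.png'); P=wcloud(s)
rect(P,(.54,.62),(.045,.11),(.108,.13),'round cap')
rect(P,(.49,.57),(-.02,.045),(.102,.12),'sq cap')
rect(P,(.563,.605),(-.007,.035),(.045,.07),'vial')
s=snap('top','t2.png'); P=cloud(s)
rect(P,(.48,.62),(-.34,-.24),(.10,.13),'cart on mat')
```

```text
t 10.8 p [576.8  71.7 198.6] yaw 93.24 turn 0.0041 shift [ -2.4   1.9 140.3] open 0.9980724275677147 tilt [-0.    -0.001 -1.   ] F [-0.   0.9  0.4]
round cap n 1576 mean [576.8  71.7 116.8] rect c [577.8  71.8] size [32.3 32.4] ang 62.9 bbox mid [577.8  71.9 113.8]
sq cap n 1418 mean [525.9  11.4 110. ] rect c [526.2  10.7] size [30.5 30.8] ang 0.8 bbox mid [526.3  10.7 107.2]
vial n 599 mean [582.5  13.1  52.8] rect c [583.3  12.6] size [24.7 25.5] ang 47.2 bbox mid [583.1  12.5  50.4]
cart on mat n 544 mean [ 543.4 -291.3  117.3] rect c [ 544.7 -294.2] size [32.4 60.6] ang 3.5 bbox mid [ 544.8 -294.1  112.9]
```

View pics/w2.png

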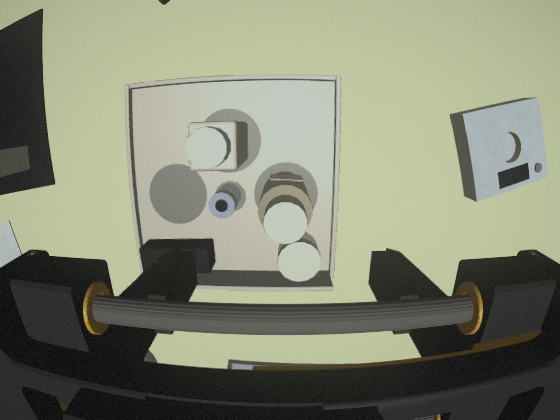

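The tray disc at (178,193) is now empty. The round cap is at (285,222), below the hand.

Emit:
{"name": "nudge_tcp", "arguments": {
  "plan": [
    {"sx":-0.001,"sy":0.001,"sz":0.02},
    {"sz":0.035},
    {"sz":0.035},
    {"sz":0.025},
    {"sz":0.012},
    {},
    {},
    {}
  ],
  "jaw": 0.75,
  "force": 20
}}

```text
t: 11.7
ee_pos: [0.5789, 0.0745, 0.0731]
tcp_rot: [-0.029, 1.0, 0.0, 0.001]
contact_force: [0.6, 0.1, -0.4]
opening: 0.755
grip_force: 0.0
```

```bash
python3 go.py 578.5 73 60 93.3
```

```text
t 11.7 p [578.9  74.5  73.1] yaw 93.31 turn 0.0001 shift [ 0.5 -1.4 13.1] open 0.7548995423738226 tilt [ 0.003  0.001 -1.   ] F [ 0.6  0.1 -0.4]
```

Emit:
{"name": "nudge_tcp", "arguments": {
  "plan": [
    {"sy":-0.001,"sz":0.008},
    {"sz":0.004},
    {},
    {},
    {}
  ]
}}

```text
t: 12.2
ee_pos: [0.578, 0.0735, 0.0598]
tcp_rot: [-0.029, 1.0, 0.0, 0.0]
contact_force: [-0.3, 0.1, -0.6]
opening: 0.748
grip_force: 0.0
```

```bash
python3 go.py 578.5 73 60 93.3
```

```text
t 12.2 p [578.   73.5  59.8] yaw 93.34 turn 0.0007 shift [-0.5 -0.6 -0.2] open 0.7482310375172855 tilt [ 0.  0. -1.] F [-0.3  0.1 -0.6]
```

Emit:
{"name": "nudge_tcp", "arguments": {
  "plan": [
    {},
    {},
    {},
    {},
    {}
  ],
  "jaw": 0.3,
  "force": 20
}}

```text
t: 12.7
ee_pos: [0.5779, 0.0735, 0.0598]
tcp_rot: [-0.029, 1.0, 0.0, 0.0]
contact_force: [-0.2, 0.3, 0.6]
opening: 0.515
grip_force: 20.0
```

```bash
python3 go.py 578.5 73 60 93.3
```

```text
t 12.7 p [577.9  73.5  59.8] yaw 93.34 turn 0.0007 shift [-0.5 -0.5 -0.2] open 0.5149905616504425 tilt [ 0.  0. -1.] F [-0.2  0.3  0.6]
```

Emit:
{"name": "nudge_tcp", "arguments": {
  "plan": [
    {"sz":-0.01},
    {"sz":-0.03},
    {"sz":-0.045},
    {"sz":-0.045},
    {},
    {}
  ]
}}

```text
t: 13.3
ee_pos: [0.5781, 0.0733, 0.1909]
tcp_rot: [-0.029, 1.0, 0.0, 0.001]
contact_force: [0.9, 0.1, -2.4]
opening: 0.516
grip_force: 20.0
```

```bash
python3 go.py 470 -306.5 190 93.3
```

```text
t 13.3 p [578.1  73.3 190.9] yaw 93.32 turn 0.0003 shift [ 129.8 -373.     0.6] open 0.5160927947752895 tilt [ 0.002  0.    -1.   ] F [ 0.9  0.1 -2.4]
```

Emit:
{"name": "nudge_tcp", "arguments": {
  "plan": [
    {"sx":0.007,"sy":-0.02},
    {"sx":0.013,"sy":-0.037},
    {"sx":0.013,"sy":-0.037},
    {"sx":0.013,"sy":-0.037},
    {"sx":0.013,"sy":-0.037},
    {"sx":0.013,"sy":-0.037},
    {"sx":0.013,"sy":-0.037},
    {"sx":0.013,"sy":-0.037},
    {"sx":0.013,"sy":-0.037},
    {"sx":0.013,"sy":-0.037},
    {"sx":0.006,"sy":-0.02},
    {}
  ]
}}

```text
t: 14.5
ee_pos: [0.4663, -0.3105, 0.1876]
tcp_rot: [-0.026, 1.0, -0.0, -0.002]
contact_force: [0.7, 0.1, -1.9]
opening: 0.515
grip_force: 20.0
```

Emit:
{"name": "nudge_tcp", "arguments": {
  "plan": [
    {"sz":0.02},
    {"sz":0.04},
    {"sz":0.04},
    {"sz":0.02},
    {},
    {},
    {}
  ]
}}

```text
t: 15.2
ee_pos: [0.4708, -0.3061, 0.0707]
tcp_rot: [-0.029, 1.0, -0.0, 0.001]
contact_force: [0.1, -0.9, -0.8]
opening: 0.516
grip_force: 20.0
```

```bash
python3 go.py 470 -306.5 58.8 93.3
```

```text
t 15.2 p [ 470.8 -306.1   70.7] yaw 93.38 turn 0.0014 shift [ 0.8 -0.3 11.9] open 0.5158554577387973 tilt [ 0.002 -0.    -1.   ] F [ 0.1 -0.9 -0.8]
```

Emit:
{"name": "nudge_tcp", "arguments": {
  "plan": [
    {"sz":0.006},
    {"sz":0.003},
    {"sz":0.001},
    {},
    {},
    {}
  ]
}}

```text
t: 15.8
ee_pos: [0.4699, -0.3065, 0.0598]
tcp_rot: [-0.029, 1.0, -0.0, 0.0]
contact_force: [-0.3, -0.3, -2.3]
opening: 0.517
grip_force: 20.0
```

```bash
python3 go.py 470 -306.5 58.8 93.3
```

```text
t 15.8 p [ 469.9 -306.5   59.8] yaw 93.33 turn 0.0006 shift [-0.1  0.   1. ] open 0.5166050958540198 tilt [ 0. -0. -1.] F [-0.3 -0.3 -2.3]
```

Emit:
{"name": "nudge_tcp", "arguments": {
  "plan": [
    {"sz":0.001},
    {},
    {},
    {}
  ]
}}

```text
t: 16.2
ee_pos: [0.4699, -0.3066, 0.0588]
tcp_rot: [-0.029, 1.0, -0.0, 0.0]
contact_force: [-0.5, -0.1, -0.9]
opening: 0.513
grip_force: 20.0
```

Emit:
{"name": "nudge_tcp", "arguments": {
  "plan": [
    {},
    {},
    {},
    {}
  ],
  "jaw": 0.8
}}

```text
t: 16.6
ee_pos: [0.4698, -0.3064, 0.0587]
tcp_rot: [-0.029, 1.0, 0.0, 0.0]
contact_force: [-0.1, 0.3, 0.5]
opening: 0.798
grip_force: 0.0
```

```bash
python3 go.py 527 12.5 180 93
```

```text
t 16.6 p [ 469.8 -306.4   58.7] yaw 93.34 turn 0.0059 shift [ -73.8  315.5 -121.3] open 0.7983287277114486 tilt [ 0.  0. -1.] F [-0.1  0.3  0.5]
```

Emit:
{"name": "nudge_tcp", "arguments": {
  "plan": [
    {"sz":-0.03},
    {"sz":-0.045},
    {"sz":-0.045},
    {}
  ]
}}

```text
t: 17.0
ee_pos: [0.4733, -0.3079, 0.1841]
tcp_rot: [-0.029, 1.0, -0.002, 0.005]
contact_force: [1.2, 0.5, -0.4]
opening: 0.802
grip_force: 0.0
```

```bash
python3 go.py 527 12.5 180 93
```

```text
t 17.0 p [ 473.3 -307.9  184.1] yaw 93.31 turn 0.0054 shift [-70.4 317.1   3.2] open 0.8018858281068102 tilt [ 0.01  -0.005 -1.   ] F [ 1.2  0.5 -0.4]
```

Emit:
{"name": "nudge_tcp", "arguments": {
  "plan": [
    {"sx":-0.0092,"sy":0.0394},
    {"sx":-0.0092,"sy":0.0394},
    {"sx":-0.0092,"sy":0.0394},
    {"sx":-0.0092,"sy":0.0394},
    {"sx":-0.0092,"sy":0.0394},
    {"sx":-0.0092,"sy":0.0394},
    {"sx":-0.0092,"sy":0.0394},
    {"sx":-0.0092,"sy":0.0394},
    {},
    {},
    {}
  ]
}}

```text
t: 18.1
ee_pos: [0.5243, 0.0108, 0.1782]
tcp_rot: [-0.028, 1.0, -0.001, -0.001]
contact_force: [0.3, 0.9, 0.4]
opening: 0.804
grip_force: 0.0
```

```bash
python3 go.py 527 12.5 52 93
```

Run:
```python
from fit import *; from wr import wcloud
s=snap('wrist','w3.png'); P=wcloud(s)
rect(P,(.49,.57),(-.02,.045),(.102,.12),'sq cap')
rect(P,(.49,.565),(-.02,.045),(.07,.12),'sq body')
rect(P,(.563,.605),(-.007,.035),(.045,.07),'vial')
s=snap('top','t3.png'); P=cloud(s)
rect(P,(.43,.51),(-.35,-.26),(.108,.13),'round on mat')
rect(P,(.49,.60),(-.34,-.24),(.108,.13),'cart on mat')
```

```text
t 18.1 p [524.3  10.8 178.2] yaw 93.23 turn 0.0041 shift [ -3.    1.8 126.2] open 0.8036053183509908 tilt [-0.001 -0.001 -1.   ] F [0.3 0.9 0.4]
sq cap n 1620 mean [525.   10.5 109.8] rect c [525.9  10.3] size [31.5 30.8] ang 1.3 bbox mid [525.9  10.3 107.1]
sq body n 2965 mean [520.8  10.2 100.1] rect c [525.6  10.6] size [39.6 40.1] ang 3.2 bbox mid [525.7  10.7  91.1]
vial n 620 mean [582.   12.6  52.6] rect c [583.3  12.4] size [25.1 25.3] ang 0.4 bbox mid [583.3  12.4  50.2]
round on mat few 0
cart on mat n 375 mean [ 546.3 -298.9  118.9] rect c [ 544.6 -294.4] size [32.5 60. ] ang 4.4 bbox mid [ 545.5 -294.5  117.4]
```

View pics/w3.png

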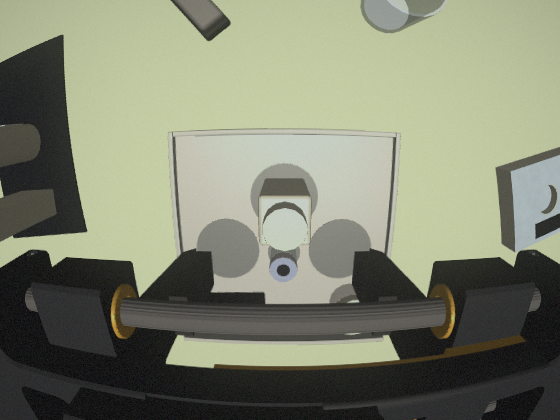

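The square bottle is under the hand at (285,222) and the vial at (284,268). Both other containers are on the mat, at the left edge of the picture.

Emit:
{"name": "nudge_tcp", "arguments": {
  "plan": [
    {"sx":-0.001,"sz":0.02},
    {"sz":0.035},
    {"sz":0.035},
    {"sz":0.022},
    {"sz":0.005},
    {},
    {},
    {}
  ]
}}

```text
t: 19.0
ee_pos: [0.5268, 0.0123, 0.063]
tcp_rot: [-0.029, 1.0, 0.0, 0.001]
contact_force: [0.9, 0.4, 0.2]
opening: 0.8
grip_force: 0.0
```

```bash
python3 go.py 526.5 11.7 52 93.3
```

```text
t 19.0 p [526.8  12.3  63. ] yaw 93.3 turn 0.0 shift [ 0.4 -0.6 11. ] open 0.7999005662748504 tilt [ 0.002  0.    -1.   ] F [0.9 0.4 0.2]
```

Emit:
{"name": "nudge_tcp", "arguments": {
  "plan": [
    {"sz":0.006},
    {"sz":0.004},
    {},
    {},
    {}
  ]
}}

```text
t: 19.5
ee_pos: [0.5259, 0.0126, 0.0517]
tcp_rot: [-0.029, 1.0, 0.0, 0.0]
contact_force: [0.2, -0.4, 0.1]
opening: 0.796
grip_force: 0.0
```

Emit:
{"name": "nudge_tcp", "arguments": {
  "plan": [
    {},
    {},
    {},
    {},
    {},
    {}
  ],
  "jaw": 0.3,
  "force": 20
}}

```text
t: 20.1
ee_pos: [0.5259, 0.0125, 0.0517]
tcp_rot: [-0.029, 1.0, 0.0, 0.0]
contact_force: [-0.5, -0.9, 0.0]
opening: 0.452
grip_force: 20.0
```

```bash
python3 go.py 526.5 12 52 93.3
```

```text
t 20.1 p [525.9  12.5  51.7] yaw 93.33 turn 0.0006 shift [-0.6 -0.5 -0.3] open 0.4522071454397832 tilt [ 0.  0. -1.] F [-0.5 -0.9  0. ]
```

Emit:
{"name": "nudge_tcp", "arguments": {
  "plan": [
    {"sz":-0.01},
    {"sz":-0.03},
    {"sz":-0.045},
    {"sz":-0.05},
    {},
    {}
  ]
}}

```text
t: 20.7
ee_pos: [0.5262, 0.0123, 0.188]
tcp_rot: [-0.029, 1.0, -0.0, 0.001]
contact_force: [-0.8, -1.2, -1.1]
opening: 0.453
grip_force: 20.0
```

```bash
python3 go.py 397 -317 50.7 93.3
```

```text
t 20.7 p [526.2  12.3 188. ] yaw 93.32 turn 0.0003 shift [ 148.3 -321.3  136.9] open 0.4527757275128544 tilt [ 0.002  0.    -1.   ] F [-0.8 -1.2 -1.1]
```

Emit:
{"name": "nudge_tcp", "arguments": {
  "plan": [
    {"sx":0.008,"sy":-0.017},
    {"sx":0.017,"sy":-0.037},
    {"sx":0.017,"sy":-0.037},
    {"sx":0.017,"sy":-0.037},
    {"sx":0.017,"sy":-0.037},
    {"sx":0.017,"sy":-0.037},
    {"sx":0.017,"sy":-0.037},
    {"sx":0.017,"sy":-0.037},
    {"sx":0.017,"sy":-0.037},
    {"sx":0.004,"sy":-0.008},
    {},
    {}
  ]
}}

```text
t: 21.9
ee_pos: [0.397, -0.3147, 0.1858]
tcp_rot: [-0.03, 1.0, 0.001, -0.0]
contact_force: [-0.5, 0.8, -1.3]
opening: 0.455
grip_force: 20.0
```

Emit:
{"name": "nudge_tcp", "arguments": {
  "plan": [
    {"sz":0.02},
    {"sz":0.04},
    {"sz":0.04},
    {"sz":0.025},
    {},
    {},
    {}
  ]
}}

```text
t: 22.6
ee_pos: [0.3982, -0.3162, 0.063]
tcp_rot: [-0.03, 1.0, -0.0, 0.001]
contact_force: [-0.4, -0.8, -1.7]
opening: 0.452
grip_force: 20.0
```

```bash
python3 go.py 397 -317 50.7 93.3
```

```text
t 22.6 p [ 398.2 -316.2   63. ] yaw 93.41 turn 0.002 shift [ 1.3 -0.8 12.3] open 0.4516462178267893 tilt [ 0.002 -0.001 -1.   ] F [-0.4 -0.8 -1.7]
```

Emit:
{"name": "nudge_tcp", "arguments": {
  "plan": [
    {"sz":0.006},
    {"sz":0.004},
    {"sz":0.001},
    {},
    {},
    {}
  ]
}}

```text
t: 23.2
ee_pos: [0.3969, -0.3166, 0.0507]
tcp_rot: [-0.029, 1.0, 0.0, 0.0]
contact_force: [-1.3, -0.3, -0.8]
opening: 0.451
grip_force: 20.0
```

```bash
python3 go.py 397 -317 50.7 93.3
```

```text
t 23.2 p [ 396.9 -316.6   50.7] yaw 93.33 turn 0.0005 shift [-0.1 -0.4  0. ] open 0.4508888490837479 tilt [ 0.  0. -1.] F [-1.3 -0.3 -0.8]
```

Emit:
{"name": "nudge_tcp", "arguments": {
  "plan": [
    {},
    {},
    {},
    {}
  ],
  "jaw": 0.8
}}

```text
t: 23.6
ee_pos: [0.3969, -0.3166, 0.0508]
tcp_rot: [-0.029, 1.0, -0.0, 0.0]
contact_force: [0.0, 0.5, -0.0]
opening: 0.785
grip_force: 0.0
```

Emit:
{"name": "nudge_tcp", "arguments": {
  "plan": [
    {"sz":-0.03},
    {"sz":-0.045},
    {"sz":-0.045},
    {},
    {},
    {}
  ]
}}

```text
t: 24.2
ee_pos: [0.3959, -0.3163, 0.1698]
tcp_rot: [-0.029, 1.0, 0.0, -0.001]
contact_force: [-0.9, -1.3, 0.1]
opening: 0.798
grip_force: 0.0
```

```bash
python3 go.py 584 14.5 140 93.3
```

```text
t 24.2 p [ 395.9 -316.3  169.8] yaw 93.33 turn 0.0005 shift [-206.9  319.4   29.7] open 0.7981370393744145 tilt [-0.002  0.001 -1.   ] F [-0.9 -1.3  0.1]
```

Emit:
{"name": "nudge_tcp", "arguments": {
  "plan": [
    {"sx":-0.0207,"sy":0.0319},
    {"sx":-0.0207,"sy":0.0319},
    {"sx":-0.0207,"sy":0.0319},
    {"sx":-0.0207,"sy":0.0319},
    {"sx":-0.0207,"sy":0.0319},
    {"sx":-0.0207,"sy":0.0319},
    {"sx":-0.0207,"sy":0.0319},
    {"sx":-0.0207,"sy":0.0319},
    {"sx":-0.0207,"sy":0.0319},
    {"sx":-0.0207,"sy":0.0319},
    {},
    {}
  ],
  "jaw": 0.6
}}

```text
t: 25.4
ee_pos: [0.5839, 0.0148, 0.1689]
tcp_rot: [-0.03, 1.0, -0.0, -0.002]
contact_force: [0.1, 0.0, 1.1]
opening: 0.599
grip_force: 0.0
```

Emit:
{"name": "nudge_tcp", "arguments": {
  "plan": [
    {"sz":0.02},
    {"sz":0.02},
    {},
    {},
    {}
  ]
}}

```text
t: 25.9
ee_pos: [0.5851, 0.0133, 0.1313]
tcp_rot: [-0.029, 1.0, -0.0, 0.0]
contact_force: [-0.2, -0.4, 0.2]
opening: 0.6
grip_force: 0.0
```

```bash
python3 go.py 584 14.5 22.3 93.3
```

Run:
```python
from fit import *; from wr import wcloud
s=snap('wrist','w4.png'); P=wcloud(s)
rect(P,(.555,.615),(-.02,.045),(.045,.07),'vial')
s=snap('scene','s4.png'); P=cloud(s)
rect(P,(.56,.61),(-.02,.045),(.045,.07),'vial scene')
rect(P,(.50,.60),(-.36,-.24),(.108,.13),'cart')
rect(P,(.43,.505),(-.36,-.24),(.108,.13),'round')
rect(P,(.35,.43),(-.36,-.24),(.10,.13),'sq')
```

```text
t 25.9 p [585.1  13.3 131.3] yaw 93.28 turn -0.0004 shift [  1.1   1.3 109. ] open 0.600352142912449 tilt [ 0.001 -0.    -1.   ] F [-0.2 -0.4  0.2]
vial n 1003 mean [582.7  12.6  52.9] rect c [583.5  12.8] size [25.3 25.2] ang 10.8 bbox mid [583.7  12.7  50.3]
vial scene n 117 mean [587.9  14.6  53. ] rect c [585.   16.3] size [22.9 28.6] ang 59.1 bbox mid [585.8  15.9  51.4]
cart n 572 mean [ 552.1 -293.5  117.5] rect c [ 547.5 -292.8] size [33.5 60.1] ang 3.5 bbox mid [ 547.4 -292.7  116.5]
round n 230 mean [ 474.8 -304.2  115.4] rect c [ 472.6 -303.9] size [31.1 32.6] ang 44.8 bbox mid [ 472.3 -304.1  113.6]
sq n 205 mean [ 402.2 -314.2  107.9] rect c [ 399.4 -314.4] size [30.6 32.6] ang 66.3 bbox mid [ 399.2 -314.1  106.2]
```

View pics/s4.png

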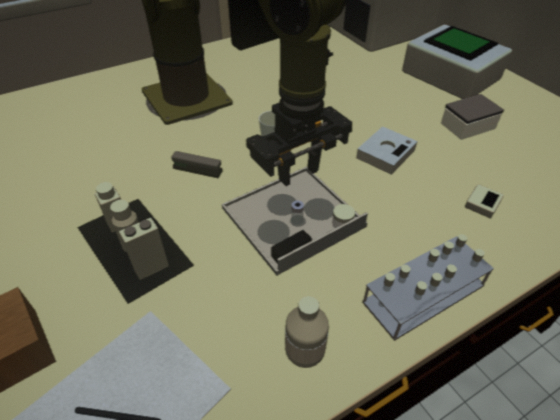

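All three containers stand upright on the mat, around (110,200) to (145,245), and the vial is free at (297,206). I now know the scene camera's bias, about (+2.4, +2.6) mm, which puts the vial at (583.3, 13.1).

Emit:
{"name": "nudge_tcp", "arguments": {
  "plan": [
    {"sx":0.0015,"sz":0.02},
    {"sz":0.035},
    {"sz":0.03},
    {"sz":0.015},
    {},
    {},
    {}
  ]
}}

```text
t: 26.7
ee_pos: [0.5846, 0.014, 0.0322]
tcp_rot: [-0.029, 1.0, 0.0, 0.001]
contact_force: [0.1, -0.0, 0.3]
opening: 0.6
grip_force: 0.0
```

```bash
python3 go.py 583.3 13.1 22.3 93.3
```

```text
t 26.7 p [584.6  14.   32.2] yaw 93.32 turn 0.0004 shift [ 1.4 -0.8  9.9] open 0.6001366751693228 tilt [ 0.003  0.    -1.   ] F [ 0.1 -0.   0.3]
```

Emit:
{"name": "nudge_tcp", "arguments": {
  "plan": [
    {"sy":-0.001,"sz":0.006},
    {"sz":0.003},
    {},
    {},
    {},
    {}
  ]
}}

```text
t: 27.3
ee_pos: [0.5835, 0.013, 0.0218]
tcp_rot: [-0.029, 1.0, 0.0, 0.0]
contact_force: [-0.6, -0.8, 0.3]
opening: 0.6
grip_force: 0.0
```

Emit:
{"name": "nudge_tcp", "arguments": {
  "plan": [
    {},
    {},
    {},
    {},
    {},
    {}
  ],
  "jaw": 0.15,
  "force": 12
}}

```text
t: 27.9
ee_pos: [0.5835, 0.013, 0.0217]
tcp_rot: [-0.029, 1.0, 0.0, 0.0]
contact_force: [0.5, -0.1, -0.4]
opening: 0.29
grip_force: 12.0
```

Emit:
{"name": "nudge_tcp", "arguments": {
  "plan": [
    {"sz":-0.01},
    {"sz":-0.03},
    {"sz":-0.04},
    {"sz":-0.04},
    {},
    {}
  ]
}}

```text
t: 28.5
ee_pos: [0.584, 0.0127, 0.1431]
tcp_rot: [-0.029, 1.0, -0.0, 0.001]
contact_force: [-0.1, -0.2, -0.6]
opening: 0.288
grip_force: 12.0
```

```bash
python3 go.py 501 329 140 93.3
```

```text
t 28.5 p [584.   12.7 143.1] yaw 93.32 turn 0.0003 shift [ 64.6 320.6   2.9] open 0.2878287763360483 tilt [ 0.002 -0.    -1.   ] F [-0.1 -0.2 -0.6]
```

Emit:
{"name": "nudge_tcp", "arguments": {
  "plan": [
    {"sx":0.0065,"sy":0.02},
    {"sx":0.0081,"sy":0.04},
    {"sx":0.0081,"sy":0.04},
    {"sx":0.0081,"sy":0.04},
    {"sx":0.0081,"sy":0.04},
    {"sx":0.0081,"sy":0.04},
    {"sx":0.0081,"sy":0.03},
    {},
    {},
    {}
  ]
}}

```text
t: 29.5
ee_pos: [0.514, 0.257, 0.1408]
tcp_rot: [-0.028, 1.0, -0.001, -0.001]
contact_force: [0.3, -0.2, -0.6]
opening: 0.29
grip_force: 12.0
```

```bash
python3 go.py 501 329 140 93.3
```

Run:
```python
from fit import *; from wr import wcloud
s=snap('wrist','w5.png'); P=wcloud(s); 
rect(P,(.40,.60),(.26,.42),(.024,.036),'block top')
rect(P,(.475,.528),(.303,.357),(.008,.0215),'pocket floor')
```

```text
t 29.5 p [514.  257.  140.8] yaw 93.23 turn -0.0012 shift [ 8.8 72.6  0.6] open 0.2900128904997235 tilt [-0.001 -0.003 -1.   ] F [ 0.3 -0.2 -0.6]
block top n 13889 mean [496.8 326.2  30.2] rect c [500.9 328.1] size [101.1 120.5] ang 20.2 bbox mid [496.4 330.4  29.2]
pocket floor n 1169 mean [502.  329.3  18.3] rect c [501.8 328.8] size [33.1 34.2] ang 20.1 bbox mid [501.7 329.1  18.8]
```

View pics/w5.png

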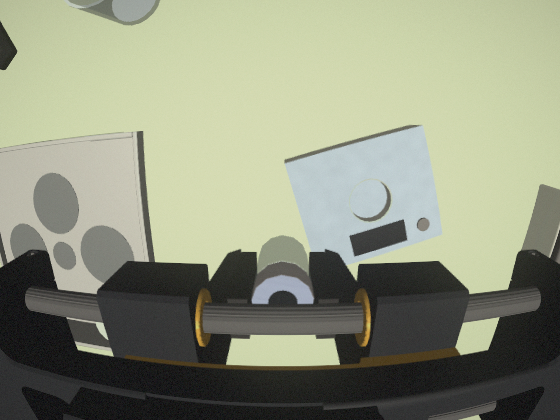

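The wrist view shows the pocket at (370,200) and the vial held upright at (283,275). All three cameras put the pocket at about (501.2, 328.9), with its floor at 18 mm.

Emit:
{"name": "nudge_tcp", "arguments": {
  "plan": [
    {"sx":0.004,"sy":0.036},
    {"sx":0.004,"sy":0.036},
    {"sz":0.02},
    {"sz":0.02},
    {"sz":0.015},
    {},
    {},
    {},
    {}
  ]
}}

```text
t: 30.45
ee_pos: [0.5024, 0.3309, 0.0877]
tcp_rot: [-0.029, 1.0, 0.001, 0.001]
contact_force: [0.1, -0.4, 0.1]
opening: 0.289
grip_force: 12.0
```

```bash
python3 go.py 501.2 328.9 35 93.3
```

```text
t 30.45 p [502.4 330.9  87.7] yaw 93.31 turn 0.0002 shift [ 1.4 -1.9 52.6] open 0.28898597227245526 tilt [ 0.001  0.001 -1.   ] F [ 0.1 -0.4  0.1]
```

Emit:
{"name": "nudge_tcp", "arguments": {
  "plan": [
    {"sx":0.001,"sy":-0.0015,"sz":0.015},
    {"sz":0.015},
    {"sz":0.01},
    {},
    {},
    {},
    {}
  ]
}}

```text
t: 31.15
ee_pos: [0.5012, 0.3294, 0.0472]
tcp_rot: [-0.029, 1.0, 0.0, 0.0]
contact_force: [-0.7, 0.3, -0.7]
opening: 0.289
grip_force: 12.0
```

```bash
python3 go.py 501.2 328.9 35 93.3
```

```text
t 31.15 p [501.2 329.4  47.2] yaw 93.33 turn 0.0006 shift [-0.  -0.5 12.2] open 0.2894374743899067 tilt [ 0.001  0.001 -1.   ] F [-0.7  0.3 -0.7]
```

Emit:
{"name": "nudge_tcp", "arguments": {
  "plan": [
    {"sz":0.004},
    {"sz":0.004},
    {"sz":0.003},
    {},
    {},
    {}
  ]
}}

```text
t: 31.75
ee_pos: [0.5009, 0.3291, 0.0358]
tcp_rot: [-0.029, 1.0, 0.0, 0.0]
contact_force: [0.2, 0.2, -0.2]
opening: 0.29
grip_force: 12.0
```

```bash
python3 go.py 501.2 328.9 35 93.3
```

```text
t 31.75 p [500.9 329.1  35.8] yaw 93.33 turn 0.0006 shift [-0.3 -0.2  0.8] open 0.28980386782355055 tilt [ 0.  0. -1.] F [ 0.2  0.2 -0.2]
```

Emit:
{"name": "nudge_tcp", "arguments": {
  "plan": [
    {"sz":0.001},
    {},
    {},
    {}
  ]
}}

```text
t: 32.15
ee_pos: [0.5009, 0.3291, 0.0348]
tcp_rot: [-0.029, 1.0, 0.0, 0.0]
contact_force: [-0.3, -1.3, -0.6]
opening: 0.287
grip_force: 12.0
```

Emit:
{"name": "nudge_tcp", "arguments": {
  "plan": [
    {},
    {},
    {},
    {}
  ],
  "jaw": 0.55
}}

```text
t: 32.55
ee_pos: [0.5009, 0.3291, 0.0347]
tcp_rot: [-0.029, 1.0, 0.0, 0.0]
contact_force: [0.4, -0.6, 0.1]
opening: 0.549
grip_force: 0.0
```

Emit:
{"name": "nudge_tcp", "arguments": {
  "plan": [
    {"sz":-0.02},
    {"sz":-0.04},
    {"sz":-0.04},
    {"sz":-0.04},
    {},
    {},
    {}
  ]
}}

```text
t: 33.25
ee_pos: [0.5001, 0.3283, 0.1735]
tcp_rot: [-0.029, 1.0, -0.001, -0.001]
contact_force: [-0.3, -0.1, -0.8]
opening: 0.55
grip_force: 0.0
```

```bash
python3 go.py 396.9 -316.6 175 93.3
```

Run:
```python
from fit import *; from wr import wcloud
s=snap('wrist','w6.png'); P=wcloud(s); 
rect(P,(.47,.53),(.29,.36),(.05,.08),'vial')
```

```text
t 33.25 p [500.1 328.3 173.5] yaw 93.34 turn 0.0006 shift [ 1.402e+02 -6.379e+02 -2.000e-01] open 0.550334794258036 tilt [-0.002 -0.002 -1.   ] F [-0.3 -0.1 -0.8]
vial n 853 mean [499.6 327.4  65.1] rect c [500.8 327.6] size [25.  25.5] ang 16.2 bbox mid [501.2 327.4  59.3]
```

View pics/w6.png

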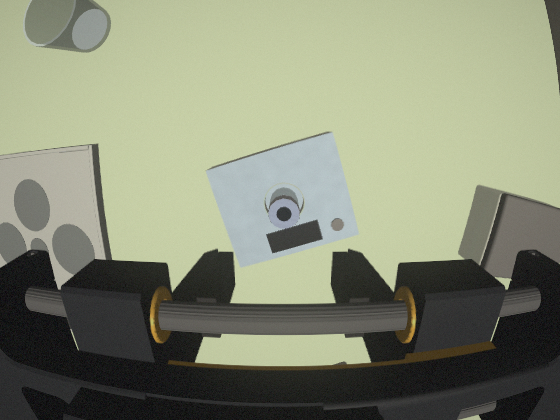

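The vial sits in the pocket at (284,212). Its top is at 66 mm, so it is down on the 18 mm floor. Now I return the containers, square bottle first.

Emit:
{"name": "nudge_tcp", "arguments": {
  "plan": [
    {"sx":0.010,"sy":-0.0455},
    {"sx":0.010,"sy":-0.0455},
    {"sx":0.010,"sy":-0.0455},
    {"sx":0.010,"sy":-0.0455},
    {"sx":0.010,"sy":-0.0455},
    {"sx":0.010,"sy":-0.0455},
    {"sx":0.010,"sy":-0.0455},
    {"sx":0.010,"sy":-0.0455},
    {"sx":0.010,"sy":-0.0455},
    {"sx":0.010,"sy":-0.0455},
    {"sx":0.010,"sy":-0.0455},
    {"sx":0.010,"sy":-0.0455}
  ],
  "jaw": 0.8,
  "force": 20
}}

```text
t: 34.5
ee_pos: [0.4116, -0.2244, 0.1735]
tcp_rot: [-0.029, 1.0, 0.001, -0.001]
contact_force: [0.1, -0.3, 1.1]
opening: 0.798
grip_force: 0.0
```

Emit:
{"name": "nudge_tcp", "arguments": {
  "plan": [
    {"sx":0.010,"sy":-0.0455},
    {"sx":0.010,"sy":-0.0455},
    {},
    {},
    {}
  ]
}}

```text
t: 35.0
ee_pos: [0.3983, -0.3131, 0.174]
tcp_rot: [-0.03, 1.0, 0.001, -0.0]
contact_force: [-0.3, -0.6, 0.7]
opening: 0.8
grip_force: 0.0
```

```bash
python3 go.py 396.9 -316.6 50.7 93.33
```

```text
t 35.0 p [ 398.3 -313.1  174. ] yaw 93.47 turn 0.0025 shift [  1.5  -3.7 123.3] open 0.8002927403632107 tilt [-0.001  0.002 -1.   ] F [-0.3 -0.6  0.7]
```

Emit:
{"name": "nudge_tcp", "arguments": {
  "plan": [
    {"sx":0.0005,"sy":-0.001,"sz":0.02},
    {"sz":0.04},
    {"sz":0.035},
    {"sz":0.02},
    {},
    {},
    {},
    {}
  ]
}}

```text
t: 35.8
ee_pos: [0.3985, -0.3162, 0.0609]
tcp_rot: [-0.029, 1.0, -0.001, 0.001]
contact_force: [0.0, 0.8, -0.1]
opening: 0.802
grip_force: 0.0
```

```bash
python3 go.py 396.9 -316.6 50.7 93.33
```

```text
t 35.8 p [ 398.5 -316.2   60.9] yaw 93.35 turn 0.0004 shift [ 1.7 -0.3 10.2] open 0.8020407622448953 tilt [ 0.002 -0.001 -1.   ] F [ 0.   0.8 -0.1]
```

Emit:
{"name": "nudge_tcp", "arguments": {
  "plan": [
    {"sx":0.0005,"sz":0.005},
    {"sz":0.004},
    {},
    {},
    {}
  ]
}}

```text
t: 36.3
ee_pos: [0.3972, -0.316, 0.0507]
tcp_rot: [-0.029, 1.0, 0.0, -0.0]
contact_force: [-0.2, 1.2, 0.1]
opening: 0.799
grip_force: 0.0
```

```bash
python3 go.py 396.9 -316.6 50.7 93.33
```

```text
t 36.3 p [ 397.2 -316.    50.7] yaw 93.34 turn 0.0001 shift [ 0.3 -0.6 -0. ] open 0.7987175416962177 tilt [-0.  0. -1.] F [-0.2  1.2  0.1]
```

Emit:
{"name": "nudge_tcp", "arguments": {
  "plan": [
    {},
    {},
    {},
    {},
    {},
    {}
  ],
  "jaw": 0.3,
  "force": 20
}}

```text
t: 36.9
ee_pos: [0.3973, -0.3162, 0.0507]
tcp_rot: [-0.029, 1.0, -0.0, 0.0]
contact_force: [-0.2, -1.0, 0.5]
opening: 0.454
grip_force: 19.9
```

Emit:
{"name": "nudge_tcp", "arguments": {
  "plan": [
    {"sz":-0.01},
    {"sz":-0.03},
    {"sz":-0.045},
    {"sz":-0.05},
    {},
    {}
  ]
}}

```text
t: 37.5
ee_pos: [0.3972, -0.3164, 0.1869]
tcp_rot: [-0.029, 1.0, -0.001, 0.001]
contact_force: [-0.5, -0.7, -2.6]
opening: 0.453
grip_force: 19.9
```

```bash
python3 go.py 525.9 12.5 190 93.33
```

```text
t 37.5 p [ 397.2 -316.4  186.9] yaw 93.31 turn -0.0004 shift [-147.6  320.8   -3.4] open 0.4528537716320816 tilt [ 0.002 -0.001 -1.   ] F [-0.5 -0.7 -2.6]
```

Emit:
{"name": "nudge_tcp", "arguments": {
  "plan": [
    {"sx":-0.008,"sy":0.018},
    {"sx":-0.0164,"sy":0.0356},
    {"sx":-0.0164,"sy":0.0356},
    {"sx":-0.0164,"sy":0.0356},
    {"sx":-0.0164,"sy":0.0356},
    {"sx":-0.0164,"sy":0.0356},
    {"sx":-0.0164,"sy":0.0356},
    {"sx":-0.0164,"sy":0.0356},
    {"sx":-0.0164,"sy":0.0356},
    {"sx":-0.008,"sy":0.018},
    {},
    {}
  ]
}}

```text
t: 38.7
ee_pos: [0.5239, 0.0119, 0.1842]
tcp_rot: [-0.029, 1.0, -0.001, -0.002]
contact_force: [0.8, 0.4, -2.4]
opening: 0.455
grip_force: 19.9
```

Emit:
{"name": "nudge_tcp", "arguments": {
  "plan": [
    {"sz":0.02},
    {"sz":0.04},
    {"sz":0.035},
    {"sz":0.02},
    {},
    {},
    {},
    {}
  ]
}}

```text
t: 39.5
ee_pos: [0.5262, 0.0125, 0.0719]
tcp_rot: [-0.029, 1.0, 0.0, 0.001]
contact_force: [-0.1, 0.6, -1.2]
opening: 0.45
grip_force: 19.9
```

```bash
python3 go.py 526.2 12 51.7 93.33
```

```text
t 39.5 p [526.2  12.5  71.9] yaw 93.3 turn -0.0006 shift [ 0.1 -0.4 20.2] open 0.4504738729211711 tilt [ 0.002  0.    -1.   ] F [-0.1  0.6 -1.2]
```

Emit:
{"name": "nudge_tcp", "arguments": {
  "plan": [
    {"sx":-0.0005,"sy":-0.0003,"sz":0.01},
    {"sz":0.006},
    {"sz":0.003},
    {},
    {},
    {},
    {}
  ]
}}

```text
t: 40.2
ee_pos: [0.526, 0.0126, 0.0516]
tcp_rot: [-0.029, 1.0, 0.0, -0.0]
contact_force: [0.6, -0.1, -1.3]
opening: 0.452
grip_force: 20.0
```

```bash
python3 go.py 526.2 12 51.7 93.33
```

```text
t 40.2 p [526.   12.6  51.6] yaw 93.34 turn 0.0002 shift [-0.2 -0.6 -0.1] open 0.4522342105257755 tilt [-0.  0. -1.] F [ 0.6 -0.1 -1.3]
```

Release, rise, and go to the round bottle.

Emit:
{"name": "nudge_tcp", "arguments": {
  "plan": [
    {},
    {},
    {},
    {}
  ],
  "jaw": 0.75
}}

```text
t: 40.6
ee_pos: [0.5261, 0.0126, 0.0518]
tcp_rot: [-0.029, 1.0, 0.0, 0.0]
contact_force: [-0.4, 0.1, -0.2]
opening: 0.747
grip_force: 0.0
```

Emit:
{"name": "nudge_tcp", "arguments": {
  "plan": [
    {"sz":-0.03},
    {"sz":-0.045},
    {"sz":-0.045},
    {},
    {},
    {}
  ]
}}

```text
t: 41.2
ee_pos: [0.5251, 0.0122, 0.1708]
tcp_rot: [-0.029, 1.0, -0.0, -0.001]
contact_force: [-0.2, -0.4, -0.4]
opening: 0.753
grip_force: 0.0
```

```bash
python3 go.py 469.9 -306.5 175 93.33
```

```text
t 41.2 p [525.1  12.2 170.8] yaw 93.33 turn -0.0 shift [  73.6 -314.9   -4. ] open 0.7532943073046389 tilt [-0.002 -0.    -1.   ] F [-0.2 -0.4 -0.4]
```

Emit:
{"name": "nudge_tcp", "arguments": {
  "plan": [
    {"sx":0.0092,"sy":-0.0394},
    {"sx":0.0092,"sy":-0.0394},
    {"sx":0.0092,"sy":-0.0394},
    {"sx":0.0092,"sy":-0.0394},
    {"sx":0.0092,"sy":-0.0394},
    {"sx":0.0092,"sy":-0.0394},
    {"sx":0.0092,"sy":-0.0394},
    {"sx":0.0092,"sy":-0.0394},
    {"sx":0.001,"sy":-0.0005},
    {},
    {}
  ],
  "jaw": 0.8
}}

```text
t: 42.3
ee_pos: [0.4699, -0.305, 0.1707]
tcp_rot: [-0.03, 1.0, 0.001, -0.001]
contact_force: [0.4, 1.2, 0.1]
opening: 0.803
grip_force: 0.0
```

Emit:
{"name": "nudge_tcp", "arguments": {
  "plan": [
    {"sz":0.02},
    {"sz":0.035},
    {"sz":0.03},
    {"sz":0.012},
    {},
    {},
    {}
  ]
}}

```text
t: 43.0
ee_pos: [0.471, -0.307, 0.0761]
tcp_rot: [-0.029, 1.0, -0.0, 0.001]
contact_force: [-0.1, 0.3, -0.3]
opening: 0.8
grip_force: 0.0
```

```bash
python3 go.py 469.9 -306.5 58.8 93.33
```

```text
t 43.0 p [ 471.  -307.    76.1] yaw 93.36 turn 0.0005 shift [ 1.1  0.6 17.3] open 0.8004417424021172 tilt [ 0.002 -0.001 -1.   ] F [-0.1  0.3 -0.3]
```

Emit:
{"name": "nudge_tcp", "arguments": {
  "plan": [
    {"sy":0.0005,"sz":0.008},
    {"sz":0.005},
    {"sz":0.0025},
    {},
    {},
    {}
  ]
}}

```text
t: 43.6
ee_pos: [0.47, -0.3065, 0.0593]
tcp_rot: [-0.029, 1.0, 0.0, 0.0]
contact_force: [0.2, -0.2, 0.0]
opening: 0.805
grip_force: 0.0
```

Emit:
{"name": "nudge_tcp", "arguments": {
  "plan": [
    {},
    {},
    {},
    {},
    {},
    {}
  ],
  "jaw": 0.3,
  "force": 20
}}

```text
t: 44.2
ee_pos: [0.4699, -0.3065, 0.0592]
tcp_rot: [-0.029, 1.0, -0.0, 0.0]
contact_force: [0.6, 0.5, 0.4]
opening: 0.519
grip_force: 20.0
```

Emit:
{"name": "nudge_tcp", "arguments": {
  "plan": [
    {"sz":-0.01},
    {"sz":-0.03},
    {"sz":-0.045},
    {"sz":-0.045},
    {},
    {}
  ]
}}

```text
t: 44.8
ee_pos: [0.4698, -0.3067, 0.1901]
tcp_rot: [-0.029, 1.0, -0.0, 0.001]
contact_force: [0.1, -0.2, -1.9]
opening: 0.515
grip_force: 20.0
```

```bash
python3 go.py 577.9 73.5 190 93.33
```

```text
t 44.8 p [ 469.8 -306.7  190.1] yaw 93.32 turn -0.0002 shift [-1.300e+02  3.733e+02 -1.000e-01] open 0.515371016710577 tilt [ 0.001 -0.001 -1.   ] F [ 0.1 -0.2 -1.9]
```

Emit:
{"name": "nudge_tcp", "arguments": {
  "plan": [
    {"sx":-0.007,"sy":0.02},
    {"sx":-0.013,"sy":0.037},
    {"sx":-0.013,"sy":0.037},
    {"sx":-0.013,"sy":0.037},
    {"sx":-0.013,"sy":0.037},
    {"sx":-0.013,"sy":0.037},
    {"sx":-0.013,"sy":0.037},
    {"sx":-0.013,"sy":0.037},
    {"sx":-0.013,"sy":0.037},
    {"sx":-0.013,"sy":0.037},
    {"sx":-0.006,"sy":0.02},
    {}
  ]
}}

```text
t: 46.0
ee_pos: [0.5769, 0.0783, 0.1874]
tcp_rot: [-0.032, 0.999, 0.001, -0.001]
contact_force: [0.1, 0.9, -1.4]
opening: 0.51
grip_force: 20.0
```

Emit:
{"name": "nudge_tcp", "arguments": {
  "plan": [
    {},
    {"sz":0.02},
    {"sz":0.035},
    {"sz":0.035},
    {"sz":0.02},
    {},
    {},
    {},
    {}
  ]
}}

```text
t: 46.9
ee_pos: [0.5789, 0.0732, 0.0805]
tcp_rot: [-0.029, 1.0, 0.0, 0.001]
contact_force: [0.8, 0.7, -2.6]
opening: 0.516
grip_force: 20.0
```

```bash
python3 go.py 577.9 73.3 60.2 93.33
```

```text
t 46.9 p [578.9  73.2  80.5] yaw 93.3 turn -0.0006 shift [ 1.   0.1 20.3] open 0.5155039230247195 tilt [ 0.002  0.    -1.   ] F [ 0.8  0.7 -2.6]
```

Emit:
{"name": "nudge_tcp", "arguments": {
  "plan": [
    {"sz":0.01},
    {"sz":0.006},
    {"sz":0.003},
    {},
    {},
    {},
    {}
  ]
}}

```text
t: 47.6
ee_pos: [0.5777, 0.0733, 0.0603]
tcp_rot: [-0.029, 1.0, -0.0, -0.0]
contact_force: [-2.2, -0.6, 3.6]
opening: 0.516
grip_force: 20.0
```

```bash
python3 go.py 577.9 73.3 60.2 93.33
```

```text
t 47.6 p [577.7  73.3  60.3] yaw 93.33 turn 0.0 shift [-0.2 -0.   0.1] open 0.5158510793368646 tilt [-0. -0. -1.] F [-2.2 -0.6  3.6]
```

Emit:
{"name": "nudge_tcp", "arguments": {
  "plan": [
    {},
    {},
    {},
    {}
  ],
  "jaw": 0.75
}}

```text
t: 48.0
ee_pos: [0.5781, 0.0736, 0.0601]
tcp_rot: [-0.029, 1.0, 0.0, 0.0]
contact_force: [0.1, 0.2, -0.1]
opening: 0.754
grip_force: 0.0
```

Emit:
{"name": "nudge_tcp", "arguments": {
  "plan": [
    {"sz":-0.03},
    {"sz":-0.045},
    {"sz":-0.045},
    {"sz":-0.02},
    {},
    {},
    {}
  ]
}}

```text
t: 48.7
ee_pos: [0.577, 0.0731, 0.1988]
tcp_rot: [-0.029, 1.0, -0.0, -0.001]
contact_force: [0.4, -0.3, -0.5]
opening: 0.752
grip_force: 0.0
```

```bash
python3 go.py 545.4 -296.1 200 93.33
```

```text
t 48.7 p [577.   73.1 198.8] yaw 93.34 turn 0.0001 shift [  53.  -366.7   -0.9] open 0.7524583368575636 tilt [-0.003 -0.001 -1.   ] F [ 0.4 -0.3 -0.5]
```

Emit:
{"name": "nudge_tcp", "arguments": {
  "plan": [
    {"sx":0.0053,"sy":-0.0367},
    {"sx":0.0053,"sy":-0.0367},
    {"sx":0.0053,"sy":-0.0367},
    {"sx":0.0053,"sy":-0.0367},
    {"sx":0.0053,"sy":-0.0367},
    {"sx":0.0053,"sy":-0.0367},
    {"sx":0.0053,"sy":-0.0367},
    {"sx":0.0053,"sy":-0.0367},
    {"sx":0.0053,"sy":-0.0367},
    {"sx":0.0053,"sy":-0.0367},
    {},
    {}
  ],
  "jaw": 1.0,
  "force": 25
}}

```text
t: 49.9
ee_pos: [0.5453, -0.2965, 0.1984]
tcp_rot: [-0.028, 1.0, 0.001, -0.001]
contact_force: [0.1, 1.1, -0.5]
opening: 1.001
grip_force: 0.0
```

Emit:
{"name": "nudge_tcp", "arguments": {
  "plan": [
    {},
    {"sz":0.03},
    {"sz":0.04},
    {"sz":0.03},
    {},
    {},
    {}
  ]
}}

```text
t: 50.6
ee_pos: [0.548, -0.2955, 0.102]
tcp_rot: [-0.03, 1.0, -0.0, 0.002]
contact_force: [0.7, -0.5, -0.6]
opening: 1.001
grip_force: 0.0
```

```bash
python3 go.py 545.4 -296.1 78.8 93.33
```

Run:
```python
from fit import *
s=snap('scene','s7.png'); P=cloud(s); 
rect(P,(.53,.64),(.03,.11),(.108,.13),'round cap')
rect(P,(.48,.57),(-.02,.045),(.102,.13),'sq cap')
rect(P,(.48,.57),(-.02,.045),(.05,.13),'sq all')
```

```text
t 50.6 p [ 548.  -295.5  102. ] yaw 93.4 turn 0.0012 shift [ 2.7 -0.4 23.2] open 1.0011515694123139 tilt [ 0.003 -0.001 -1.   ] F [ 0.7 -0.5 -0.6]
round cap n 194 mean [582.3  73.  116.3] rect c [580.1  74.9] size [31.8 33.1] ang 12.4 bbox mid [579.7  74.4 115. ]
sq cap n 172 mean [530.1  13.  109.6] rect c [527.6  14.6] size [30.7 31.7] ang 72.1 bbox mid [527.5  13.8 108. ]
sq all n 666 mean [536.6   9.8  85.5] rect c [529.2  14.8] size [40.1 41.5] ang 2.6 bbox mid [529.6  14.9  82. ]
```

View pics/s7.png

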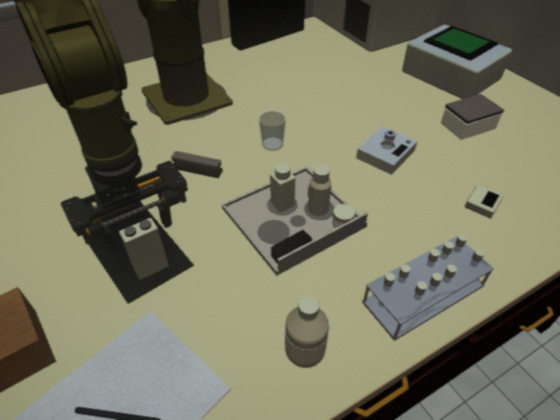

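Both bottles stand upright at their starting positions, to within about 1 mm in this view: square at (283,190), round at (320,190). The vial is in the block at (389,140). Cartridge next.

Emit:
{"name": "nudge_tcp", "arguments": {
  "plan": [
    {"sx":0.001,"sz":0.011},
    {"sz":0.006},
    {"sz":0.003},
    {},
    {},
    {}
  ]
}}

```text
t: 51.25
ee_pos: [0.5456, -0.2961, 0.0803]
tcp_rot: [-0.029, 1.0, 0.0, 0.0]
contact_force: [-0.1, -0.5, -0.5]
opening: 1.0
grip_force: 0.0
```

```bash
python3 go.py 545.4 -296.1 78.8 93.33
```

```text
t 51.25 p [ 545.6 -296.1   80.3] yaw 93.33 turn 0.0001 shift [ 0.2 -0.   1.5] open 0.9997694392884294 tilt [ 0.  0. -1.] F [-0.1 -0.5 -0.5]
```

Emit:
{"name": "nudge_tcp", "arguments": {
  "plan": [
    {},
    {},
    {},
    {},
    {}
  ],
  "jaw": 0.4,
  "force": 25
}}

```text
t: 51.75
ee_pos: [0.5455, -0.296, 0.0802]
tcp_rot: [-0.029, 1.0, 0.0, 0.0]
contact_force: [0.2, 0.2, 0.1]
opening: 0.681
grip_force: 25.0
```

Emit:
{"name": "nudge_tcp", "arguments": {
  "plan": [
    {"sz":-0.01},
    {"sz":-0.03},
    {"sz":-0.04},
    {"sz":-0.04},
    {},
    {},
    {}
  ]
}}

```text
t: 52.45
ee_pos: [0.5441, -0.2959, 0.1989]
tcp_rot: [-0.029, 1.0, 0.0, -0.001]
contact_force: [0.3, -0.7, -2.1]
opening: 0.679
grip_force: 25.0
```

```bash
python3 go.py 584.8 -45.2 200 93.33
```

```text
t 52.45 p [ 544.1 -295.9  198.9] yaw 93.33 turn 0.0001 shift [-55.2 248.   -1. ] open 0.6791344950948567 tilt [-0.003  0.001 -1.   ] F [ 0.3 -0.7 -2.1]
```

Emit:
{"name": "nudge_tcp", "arguments": {
  "plan": [
    {"sx":-0.004,"sy":0.018},
    {"sx":-0.009,"sy":0.04},
    {"sx":-0.009,"sy":0.04},
    {"sx":-0.009,"sy":0.04},
    {"sx":-0.009,"sy":0.04},
    {"sx":-0.009,"sy":0.04},
    {"sx":-0.005,"sy":0.03},
    {},
    {},
    {}
  ]
}}

```text
t: 53.45
ee_pos: [0.584, -0.0473, 0.199]
tcp_rot: [-0.028, 1.0, -0.001, -0.001]
contact_force: [-0.1, -0.4, -1.5]
opening: 0.678
grip_force: 25.0
```

Emit:
{"name": "nudge_tcp", "arguments": {
  "plan": [
    {"sz":0.02},
    {"sz":0.03},
    {"sz":0.03},
    {"sz":0.015},
    {},
    {},
    {}
  ]
}}

```text
t: 54.15
ee_pos: [0.5857, -0.046, 0.1062]
tcp_rot: [-0.029, 1.0, -0.0, 0.001]
contact_force: [0.3, 0.3, -1.3]
opening: 0.675
grip_force: 25.0
```

```bash
python3 go.py 584.9 -45.2 81.2 93.33
```

```text
t 54.15 p [585.7 -46.  106.2] yaw 93.27 turn -0.0011 shift [ 0.8  0.9 25. ] open 0.6752471704862184 tilt [ 0.002 -0.    -1.   ] F [ 0.3  0.3 -1.3]
```

Emit:
{"name": "nudge_tcp", "arguments": {
  "plan": [
    {"sy":0.001,"sz":0.012},
    {"sz":0.008},
    {"sz":0.003},
    {},
    {},
    {},
    {}
  ]
}}

```text
t: 54.85
ee_pos: [0.5849, -0.0444, 0.0823]
tcp_rot: [-0.029, 1.0, 0.0, 0.0]
contact_force: [-0.3, -0.0, -0.9]
opening: 0.677
grip_force: 25.0
```

```bash
python3 go.py 584.9 -45.2 81.2 93.33
```

```text
t 54.85 p [584.9 -44.4  82.3] yaw 93.34 turn 0.0001 shift [ 0.1 -0.8  1.1] open 0.6774448694337281 tilt [ 0.  0. -1.] F [-0.3 -0.  -0.9]
```

Emit:
{"name": "nudge_tcp", "arguments": {
  "plan": [
    {"sy":-0.0007,"sz":0.001},
    {},
    {},
    {}
  ]
}}

```text
t: 55.25
ee_pos: [0.5849, -0.0451, 0.0812]
tcp_rot: [-0.029, 1.0, -0.0, 0.0]
contact_force: [0.2, -0.2, -2.1]
opening: 0.673
grip_force: 25.0
```

Emit:
{"name": "nudge_tcp", "arguments": {
  "plan": [
    {},
    {},
    {},
    {}
  ],
  "jaw": 1.0
}}

```text
t: 55.65
ee_pos: [0.585, -0.045, 0.0813]
tcp_rot: [-0.029, 1.0, 0.0, 0.0]
contact_force: [0.1, 0.0, -0.1]
opening: 0.993
grip_force: 0.0
```

Emit:
{"name": "nudge_tcp", "arguments": {
  "plan": [
    {"sz":-0.03},
    {"sz":-0.045},
    {"sz":-0.045},
    {"sz":-0.045},
    {"sy":-0.04,"sz":-0.02},
    {"sy":-0.04},
    {"sy":-0.04},
    {"sy":-0.04},
    {"sy":-0.04},
    {},
    {},
    {}
  ]
}}

```text
t: 56.85
ee_pos: [0.5967, -0.2427, 0.2662]
tcp_rot: [-0.03, 1.0, 0.001, 0.0]
contact_force: [-0.3, 0.2, 0.5]
opening: 0.998
grip_force: 0.0
```

Run:
```python
from fit import *
for n in ['top','scene']:
    s=snap(n,n+'8.png'); P=cloud(s); print(n)
    rect(P,(.53,.64),(.03,.11),(.108,.13),'round cap')
    rect(P,(.48,.57),(-.015,.045),(.102,.13),'sq cap')
    rect(P,(.48,.565),(-.015,.045),(.05,.13),'sq all')
    rect(P,(.53,.63),(-.1,-.015),(.11,.13),'cart top')
    rect(P,(.47,.53),(.29,.36),(.05,.08),'vial')
```

```text
top
round cap n 218 mean [576.3  73.1 117.6] rect c [576.5  73.1] size [31.4 31.5] ang 45.9 bbox mid [577.   73.3 115. ]
sq cap n 206 mean [525.1  12.8 110.9] rect c [541.8   8.4] size [30.8 65.7] ang 74.5 bbox mid [539.6   6.7 110.1]
sq all n 410 mean [521.8  12.8  99. ] rect c [525.2  13.4] size [40.3 39.5] ang 3.2 bbox mid [525.2  13.9  83.9]
cart top n 467 mean [583.2 -44.7 119.9] rect c [584.5 -44.8] size [32.1 57.5] ang 2.9 bbox mid [584.4 -44.9 118.9]
vial n 150 mean [500.4 327.   65. ] rect c [500.5 328.6] size [24.7 24.8] ang 52.9 bbox mid [500.9 329.1  60.8]
scene
round cap n 190 mean [582.2  72.8 116.6] rect c [579.8  74.5] size [30.6 33.1] ang 58.0 bbox mid [579.6  75.1 114.7]
sq cap n 171 mean [530.1  13.2 109.6] rect c [528.5  14.4] size [30.4 32.1] ang 29.9 bbox mid [527.1  14.9 108.1]
sq all n 481 mean [534.7  13.   92.7] rect c [528.1  15.2] size [41.  43.1] ang 0.5 bbox mid [528.2  15.2  82. ]
cart top n 430 mean [591.2 -46.4 119.1] rect c [587.3 -44.3] size [33.7 57.2] ang 2.8 bbox mid [587.1 -44.4 117.9]
vial n 114 mean [506.6 327.7  62.9] rect c [503.6 329.5] size [24.6 25.8] ang 75.5 bbox mid [503.7 331.   59.9]
```

View pics/scene8.png

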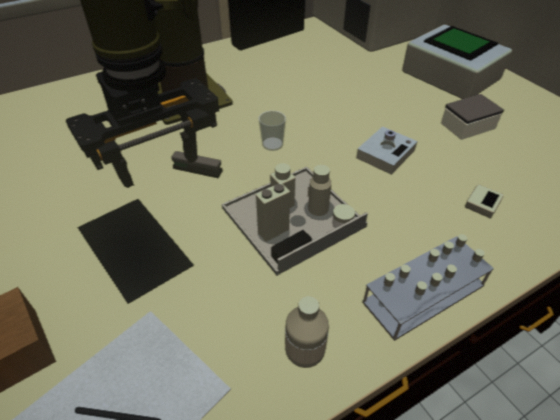

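All three containers are upright within about 2 mm of where they started: cartridge (273,212), square (283,185), round (320,190). The vial is in its pocket at (389,137), the jar and slide box haven't moved, and the arm is clear. Handing in.

```bash
python3 -c "
from station import arm; print(arm.job_done())"
```

```text
the job is handed in; nothing more can be done
None
```

The job is handed in at about 57 s on the robot's clock: the vial is in its pocket, all three containers stand upright within about 2 mm of their starting places, and the wide jar and slide box were left untouched; no verdict came back.

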